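# Egg rack held ready over the egg cooker

## Robot

A 6-joint arm with a two-finger parallel gripper is mounted at the origin on a cart in front of the work surface, level with it; the furniture and walls round the work are solid. World frame = base frame: x ahead of the robot, y to its left, z up, the work surface at z = 0. Lengths are in m, angles in rad, forces in N, time in s.
With the tool pointing down it reaches from about 0.375 to 0.9 m from the base axis. Payload 3.1 kg.
Tool frame: the origin (TCP) lies midway between the tips of the shut fingers; the grasp point (between the pads) lies 19 mm behind it (manip.grip_depth is the distance from the TCP to the grasp point, in m); z points along the fingers, y is the line along which they close (so a half turn about z gives the same grasp; the last joint's range is limited). The gripper opens to 85 mm and grips with 20 to 120 N. Pads are 22 mm wide; open, the fingers measure 114 mm over their backs; the gripper's body (76 mm by 85 mm) begins 54 mm behind the grasp point. The pads swing forward as they close: fully open they stand 13 mm farther back than shut.
Start: joints at [-0.178, 0.527, 1.433, -0, 1.181, -0.178], TCP at [0.625, 0, 0.231] pointing down, gripper open.
Joint ranges: [-3.08, 3.08], [-0.75, 2.2], [0.22, 2.44], [-1.43, 4.57], [0, 2.65], [-2.85, 2.85]. Speed limits (rad/s): [2.79, 2.79, 3.14, 3.14, 3.14, 3.14].

## Interface

Orientations are given as a unit quaternion [x, y, z, w].
In Python, from station import telemetry, snapshot, manip gives the robot as it stands. The module is installed in compiled form; this text tells all that it offers.
- The arm moves only by the shell command python3 -m crank 'ROWS' [OPENING] [FORCE]. ROWS is text: rows parted by semicolons, each of 6 numbers parted by spaces: the shift along the tool's x, y, z as a fraction of full scale, then the turn, a rotation vector about the tool's x, y, z as a fraction of full scale. A call has exactly 5 rows; each row shifts and turns the commanded pose from where the row before left it, along the tool's axes as they then stand; what a row does not reach is not made up. Full scale, the value 1, is 4 cm for a shift and 90 degrees for a turn. A row lasts 1/10 s, in which the tool goes at most 50 mm and 8.59 degrees, less where a joint would pass 70% of its speed; a pose out of reach is approached as far as the arm can. A call with a number of a shift or a turn outside -1 to 1 is refused whole. A call with a gripper value outside its range is refused whole. OPENING is the opening, from -1 (shut) to 1 (fully open), set as the call begins (- or left out, the last holds). The fingers move at their own pace and stop on an object; FORCE is the grip in N (left out, the last holds). Time passes only in rows, so rows that do not move let the fingers close, or fill a call up. It gives the time, the measured TCP pose, the force, the opening and the grip force at its end, in the units of the state.
- telemetry.sense(): the state, without advancing time (a new reading comes with each control period).
- snapshot(name): name is "scene" or "side" or "wrist"; returns a dict with "image" (480x640x3 uint8, red, green, blue), "depth" (480x640 float32, m along the optical axis (not along the pixel's ray), 0 where there is no reading), "camera_matrix" (3x3 intrinsics, pixels), "k1" (the pictures are not rectified: a ray, as slopes to the right and down, at radius r is drawn at 1 + k1 r^2 times it, then the intrinsics apply), "rvec" (rotation vector, rad) and "tvec" (3), from world to camera coordinates, as OpenCV has them. Camera axes: x right, y down, z forward; pixel columns grow to the right and rows downward; lengths in m; the calibration is good to about 2 mm. A picture is of the moment at which its call begins.
- manip.sign_off(): hands the job in; it is judged then, once.
The state is a dict: "t": time; "q": joint angles; "qd": joint speeds; "tau": joint torques, N m; "tcp_pos": TCP position; "tool_rot": TCP orientation; "force": force on the tool from outside, world axes, zero at the start; "ft_torque": the same for the moment, N m; "finger_gap": opening from 0.0 (shut) to 1.0 (fully open); "gripper_force": force on a finger pad.
Only numpy, scipy, OpenCV 4.12 (cv2) and the standard library are available. Lean on these libraries where they do the work, as an engineer would, in place of code of your own. Each camera call takes 0.05 s, during which the arm holds its last target. There are 200 camera calls.

## Task

Lift the lid off the oval egg cooker by its black knob and set it down gently, knob up, on the wooden trivet. Then pick up the wire egg rack by its black grip and carry it upright over the shaker and jars, without knocking it against anything or disturbing them or the cooker. Finish still holding the rack, motionless about two centimetres above the rim of the open cooker and touching nothing else, centred over it and turned to match the oval so that it would drop straight in: I will start the timer as the eggs go down.

Things in the scene. Friction and masses are not known exactly. Their poses are not given: they have to be found in the camera images.
- egg_cooker: Oval electric egg cooker on the worktop at the left, steel with black base and rim band, 1.4 kg, not fixed. Outside 196 mm long (its x axis; rotary switch on the end facing the robot) x 148 mm wide (y), 215 mm over the lugs at its ends, 96 mm high; open well inside 180 x 132 mm, corner radius 49 mm, 88 mm deep. Origin: centre of the underside; z up.
- cooker_mouth (a point): Centre of the cooker's mouth at rim height, 96 mm above the cooker's origin; axes as the cooker's.
- lid: Loose domed steel lid on the cooker, long axis (its x) as the cooker's; 188 x 140 mm, 70 mm high with knob, about 0.32 kg. Origin: centre of the underside of its 8 mm deep skirt, which hangs inside the cooker's rim with 5 mm play; on the cooker the origin is 88 mm above the cooker's. On a flat surface it rests level on the skirt (170 x 122 mm). z up.
- lid_knob (a point): Centre of the lid's round black knob, 35 mm in diameter and 16 mm high at full width, 59 mm above the lid's origin and 26 mm above the top of the dome: the point to grasp, from any side.
- egg_rack: Chrome wire rack on the worktop with six brown eggs (they do not come out), about 0.5 kg. Oval outline 152 mm long (its x axis) x 104 mm wide (y), corner radius 35 mm; egg tops at 65 mm, handle top at 109 mm. Looks the same after half a turn. Fits into the cooker with 14 mm play all round when the long axes agree. Origin: centre of the underside; z up.
- rack_grip (a point): Centre of the rack's black grip, 98 mm straight above the rack's origin and over its centre of mass: a bar 68 mm long along the rack's x axis, 12 mm thick along its y axis, 22 mm high; grasp it across its thickness. 22 mm free between its underside and the egg tops.
- trivet: Slatted wooden trivet lying on the worktop between the rack and the row of jars, 200 mm long (its x axis, pointing roughly away from the robot) x 158 mm wide (y), 14 mm high. Origin: centre of the underside. The lid's place.
- red_jar: Bystander: squat glass jar with a red screw lid, 65 x 69 mm, 86 mm high, in the row between the trivet and the cooker. Origin: centre of the underside.
- salt_shaker: Bystander: grey and clear salt shaker, 44 mm in diameter, 90 mm high, in the same row. Origin: centre of the underside.
- spice_jar: Bystander: glass spice jar with a dark cap, 41 mm in diameter, 105 mm high, in the same row. Origin: centre of the underside.
- egg_timer: Bystander: round wind-up egg timer, cream above and red below, 65 mm in diameter, 64 mm high, behind the trivet. Origin: centre of the underside. (Overhead: cooker hood and wall cabinets hang from 0.57 m ahead of the robot base onward, undersides about 0.59 m above the worktop; keep the wrist clear of them.)

How it is judged:
By the outcome, as a careful person would: the job done as asked, in the order asked, and still so for the second after the job is handed in, while the arm keeps its last pose, push and grip.
It also fails if it takes over 61 s, if anything falls off the work surface, if the arm or the gripper's body presses on something with over 40 N, if the wrist force passes 120 N, or if a joint passes its speed limit or range.

## Working session

There is one attempt and no reset: what is moved stays moved. The work goes in short steps, Python scripts to look and compute and a shell command to move; the robot and the scene stay as the last step left them, time stands still between calls to the robot, and variables do not carry over. Pictures are saved under pics/ and viewed, at most 10 in all, crops included, and the job is handed in when it is done.

```bash
mkdir -p pics; cat > h.py <<'E'
import numpy as np, cv2
from station import telemetry, snapshot, manip
def cloud(s):
    h,w=s['depth'].shape
    K=s['camera_matrix'];v,u=np.mgrid[0:h,0:w].astype(float)
    d=np.array([s['k1'],0,0,0,0],float)
    n=cv2.undistortPoints(np.stack([u.ravel(),v.ravel()],1)[:,None],K,d)[:,0]
    z=s['depth'].ravel().astype(float)
    pc=np.c_[n*z[:,None],z]
    R=cv2.Rodrigues(np.array(s['rvec'],float))[0]
    P=(pc-np.array(s['tvec']).ravel())@R
    P[z==0]=np.nan
    return P.reshape(h,w,3)
E
python3 - <<'E'
from h import *
for n in ("scene","side"):
    s=snapshot(n); cv2.imwrite(f'pics/{n}0.png',s['image'][:,:,::-1]); P=cloud(s)
    np.savez(f'{n}0.npz',P=P,im=s['image'])
    R=cv2.Rodrigues(np.array(s['rvec'],float))[0];print(n,-R.T@np.array(s['tvec']).ravel(),s['k1'],s['camera_matrix'][0,0],np.isnan(P[...,0]).mean())
print(telemetry.sense(),manip.grip_depth)
E
```

```text
scene [ 0.2093083  -0.59356845  0.79009928] -0.08951597416112628 501.28126451022723 0.004033203125
side [0.15631603 0.94341337 0.9463707 ] -0.06284453440221952 583.7635036919906 0.00494140625
{'t': 0.1, 'q': array([-1.78496554e-01,  5.28385156e-01,  1.43376986e+00, -7.30237352e-06,
        1.18142641e+00, -1.78507892e-01]), 'qd': array([ 0.00067358, -0.00454953, -0.00152927,  0.00040381, -0.00049921,
        0.00140404]), 'tau': array([ 4.33945943e-04, -4.43301880e+01, -1.78587180e+01, -2.04061280e-04,
        3.88642526e-03,  1.10165692e-05]), 'tcp_pos': array([6.24351142e-01, 1.46645416e-04, 2.30425513e-01]), 'tool_rot': array([ 7.07101441e-01,  7.07111422e-01, -5.69893926e-04, -8.14887567e-04]), 'force': array([ 0.29979332, -0.37802986,  0.00058767]), 'ft_torque': array([-0.04238184, -0.01139732, -0.01142216]), 'gripper_force': 0.0, 'finger_gap': 0.9969202415624493} 0.0187
```

View pics/scene0.png

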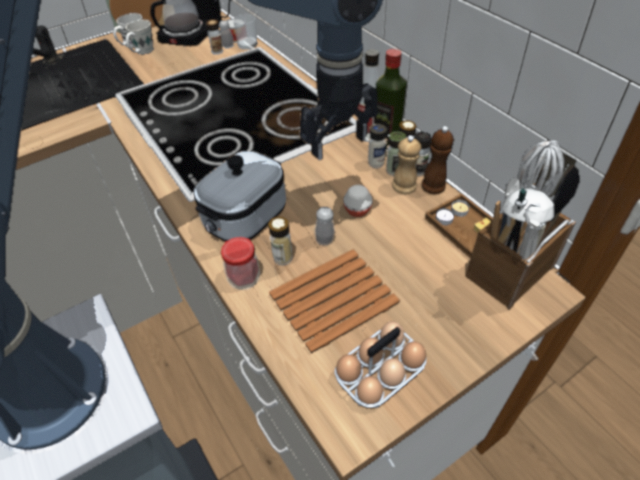

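View pics/side0.png

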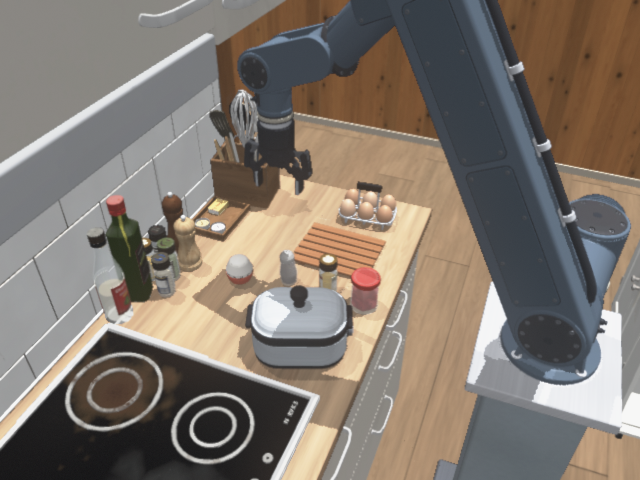

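The scene view shows the cooker's knob at (235,163), the rack grip at (384,342), the trivet around (335,298), and the jars at (240,262), (280,242) and (325,225). In the side view the knob is at (299,295) and the grip at (370,187).

```bash
cat > m.py <<'E'
from h import *
C={n:np.load(n+'0.npz') for n in('scene','side')}
def box(n,u0,v0,u1,v1):
    P=C[n]['P'][v0:v1,u0:u1].reshape(-1,3);I=C[n]['im'][v0:v1,u0:u1].reshape(-1,3).astype(int)
    return P,I
def rect(p):
    (c,s,a)=cv2.minAreaRect((p[:,:2]*1000).astype(np.float32));return np.round(c,1),np.round(s,1),round(a,1),len(p)
def zr(p): return np.round(np.nanpercentile(p,[1,50,99],axis=0)*1000).tolist()
for n,b in(('scene',(222,148,250,182)),('side',(284,280,314,312))):
    P,I=box(n,*b);m=(I.max(1)<70)&(P[:,2]>.12);print('knob',n,zr(P[m]),rect(P[m&(P[:,2]>.142)]))
for n,b in(('scene',(355,320,410,365)),('side',(350,178,390,195))):
    P,I=box(n,*b);m=(I.max(1)<80)&(P[:,2]>.08);print('grip',n,zr(P[m]),rect(P[m]))
for n,b in(('scene',(325,315,435,410)),('side',(330,180,402,232))):
    P,I=box(n,*b);m=(P[:,2]>.012)&(P[:,2]<.075);print('rack',n,zr(P[m]),rect(P[m]))
for n,b in(('scene',(265,245,405,350)),('side',(290,220,390,280))):
    P,I=box(n,*b);m=(I[:,0]-I[:,2]>50)&(P[:,2]>.009)&(P[:,2]<.02);
    m&=(P[:,1]<C['scene']['P'][262,350,1]+.2)
    print('trivet',n,zr(P[m]),rect(P[m]))
Q=[]
for n,b in(('scene',(185,145,295,240)),('side',(240,280,358,370))):
    P,I=box(n,*b);m=(P[:,2]>.088)&(P[:,2]<.128);Q.append(P[m]);print('cook',n,zr(P[m]),rect(P[m]))
    m=(P[:,2]>.102)&(P[:,2]<.13)&(I.max(1)>90);print(' dome',zr(P[m]),rect(P[m]))
print('both',rect(np.vstack(Q)))
for k,b in(('red',(220,236,258,288)),('spice',(266,217,292,266)),('salt',(314,205,336,246)),('timer',(342,182,374,216))):
    P,I=box('scene',*b);m=(P[:,2]>.03);p=P[m];t=p[p[:,2]>np.nanpercentile(p[:,2],98)-.012];print(k,zr(p),zr(t))
E
python3 m.py
```

```text
knob scene [[478.0, 174.0, 120.0], [491.0, 183.0, 154.0], [506.0, 204.0, 161.0]] (array([493. , 188.8]), array([32.4, 29.6]), 85.0, 185)
knob side [[479.0, 183.0, 121.0], [492.0, 198.0, 155.0], [508.0, 210.0, 160.0]] (array([493.9, 196.1]), array([28.5, 28.7]), 64.7, 198)
grip scene [[471.0, -301.0, 91.0], [500.0, -296.0, 107.0], [533.0, -288.0, 111.0]] (array([ 502. , -293.5]), array([63.3, 10.9]), 6.4, 338)
grip side [[471.0, -294.0, 90.0], [503.0, -288.0, 102.0], [534.0, -279.0, 111.0]] (array([ 502.6, -286.6]), array([64.1, 13.7]), 5.6, 147)
rack scene [[431.0, -344.0, 12.0], [492.0, -294.0, 43.0], [569.0, -160.0, 66.0]] (array([ 499.2, -246.7]), array([152. , 194.5]), 5.6, 4497)
rack side [[429.0, -330.0, 13.0], [498.0, -263.0, 46.0], [571.0, -187.0, 67.0]] (array([ 503.4, -266.9]), array([156.9, 161.7]), 6.0, 1488)
trivet scene [[426.0, -198.0, 9.0], [519.0, -127.0, 14.0], [622.0, -43.0, 18.0]] (array([ 525.2, -119.5]), array([160.8, 202.3]), 89.0, 6293)
trivet side [[426.0, -198.0, 9.0], [522.0, -127.0, 14.0], [621.0, -42.0, 18.0]] (array([524.5, -90.8]), array([221.7, 201.7])
[... 453 characters left out ...]
[483.0, 210.0, 117.0], [575.0, 265.0, 123.0]] (array([492.7, 195.6]), array([176.7, 127.3]), 22.6, 3445)
both (array([477.8, 161.3]), array([268.7, 195.8]), 63.5, 8998)
red [[375.0, -4.0, 31.0], [403.0, 15.0, 84.0], [437.0, 60.0, 89.0]] [[375.0, -3.0, 78.0], [405.0, 25.0, 86.0], [436.0, 59.0, 90.0]]
spice [[477.0, 5.0, 31.0], [491.0, 13.0, 86.0], [515.0, 44.0, 108.0]] [[478.0, 6.0, 96.0], [495.0, 22.0, 106.0], [515.0, 45.0, 109.0]]
salt [[578.0, 0.0, 30.0], [592.0, 10.0, 63.0], [614.0, 32.0, 91.0]] [[585.0, 5.0, 79.0], [597.0, 17.0, 87.0], [613.0, 33.0, 92.0]]
timer [[679.0, 24.0, 31.0], [700.0, 42.0, 51.0], [732.0, 75.0, 65.0]] [[687.0, 30.0, 53.0], [704.0, 49.0, 60.0], [730.0, 74.0, 66.0]]
```

```bash
python3 -m crank '.4 -.273 .2 0 0 0;.6 -.41 .2 0 0 0;.6 -.41 .2 0 0 0;.6 -.41 .2 0 0 0;.6 -.41 .2 0 0 0' 1 40
python3 -m crank '.6 -.41 0 0 0 0;.6 -.41 0 0 0 0;.4 -.273 0 0 0 0;.3 -.205 0 0 0 0;.1125 -.0765 0 0 0 0'
python3 -m crank '0 0 0 0 0 0;0 0 0 0 0 0;0 0 0 0 0 0;0 0 0 0 0 0;0 0 0 0 0 0'
python3 - <<'E'
from h import *
s=snapshot('wrist');cv2.imwrite('pics/w1.png',s['image'][:,:,::-1]);P=cloud(s);np.savez('wrist0.npz',P=P,im=s['image'])
m=(s['image'].max(2)<70)&(P[...,2]>.145)&(P[...,2]<.17)&(np.hypot(P[...,0]-.493,P[...,1]-.1925)<.04)
print(np.nanpercentile(P[m],[1,50,99],axis=0),cv2.minAreaRect((P[m][:,:2]*1000).astype(np.float32)))
m=(P[...,2]>.1)&(P[...,2]<.115);print(cv2.minAreaRect((P[m][:,:2]*1000).astype(np.float32)),m.sum())
E
```

```text
t: 0.6
tcp_pos: [0.5474, 0.1128, 0.1906]
tool_rot: [0.707, 0.707, -0.0, -0.0]
force: [0.7, 0.7, -0.3]
finger_gap: 0.999
gripper_force: 0.0
t: 1.1
tcp_pos: [0.4925, 0.1935, 0.1911]
tool_rot: [0.707, 0.708, -0.0, -0.0]
force: [-0.0, -1.5, 0.2]
finger_gap: 1.004
gripper_force: 0.0
t: 1.6
tcp_pos: [0.4938, 0.192, 0.1913]
tool_rot: [0.707, 0.707, 0.0, 0.0]
force: [0.8, -0.1, 0.4]
finger_gap: 0.998
gripper_force: 0.0
[[0.48145021 0.17656528 0.14596196]
 [0.49878189 0.19781129 0.15701448]
 [0.5129293  0.20791527 0.15959411]] ((498.15179443359375, 192.55807495117188), (31.65959930419922, 33.32535934448242), 46.74078369140625)
((513.4893798828125, 151.0220489501953), (183.56085205078125, 224.50108337402344), 22.955564498901367) 10469
```

View pics/w1.png

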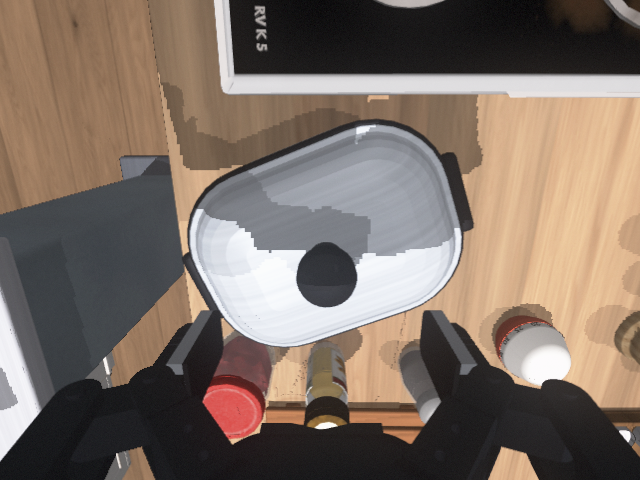

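The wrist view shows the knob at (326,275) with the finger tips at about (207,345) and (435,345). The knob sits about 2–3 mm toward +x of the tool, so I shift slightly and descend.

```bash
python3 -m crank '0 .05 .3 0 0 0;0 0 .45 0 0 0;0 0 .4 0 0 0;0 0 .3 0 0 0;0 0 .2 0 0 0'
python3 -m crank '0 0 0 0 0 0;0 0 0 0 0 0;0 0 0 0 0 0;0 0 0 0 0 0;0 0 0 0 0 0' -1 50
python3 -m crank '0 0 0 0 0 0;0 0 0 0 0 0;0 0 0 0 0 0;0 0 0 0 0 0;0 0 0 0 0 0'
```

```text
t: 2.15
tcp_pos: [0.4949, 0.1924, 0.1238]
tool_rot: [0.707, 0.707, -0.001, -0.001]
force: [0.3, -0.7, -0.7]
finger_gap: 1.001
gripper_force: 0.0
t: 2.65
tcp_pos: [0.4964, 0.1927, 0.1263]
tool_rot: [0.707, 0.707, 0.001, 0.001]
force: [0.3, -1.0, 3.9]
finger_gap: 0.392
gripper_force: 49.5
t: 3.15
tcp_pos: [0.4964, 0.1927, 0.1263]
tool_rot: [0.707, 0.707, 0.001, 0.001]
force: [-0.0, 0.7, 5.9]
finger_gap: 0.396
gripper_force: 49.6
```

```bash
python3 -m crank '0 0 -.1 0 0 0;0 0 -.2 0 0 0;0 0 -.3 0 0 0;0 0 -.3 0 0 0;0 0 -.3 0 0 0'
python3 -m crank '0 0 -.25 0 0 0;0 0 -.2 0 0 0;0 0 -.1 0 0 0;0 0 0 0 0 0;0 0 0 0 0 0'
python3 - <<'E'
from h import *
print(telemetry.sense()['force'],telemetry.sense()['tcp_pos'])
a=[]
for n in('scene','side','wrist'):
    s=snapshot(n);a.append(s['image'][:,:,::-1]);np.savez(n+'1.npz',P=cloud(s),im=s['image'])
cv2.imwrite('pics/l1.png',cv2.resize(np.hstack([a[0][60:360,100:500],a[1][180:480,150:550]]),(800,300)))
E
```

```text
t: 3.65
tcp_pos: [0.4955, 0.1925, 0.1745]
tool_rot: [0.707, 0.707, 0.0, 0.0]
force: [-0.0, 0.8, -4.6]
finger_gap: 0.389
gripper_force: 50.0
t: 4.15
tcp_pos: [0.4952, 0.1925, 0.1951]
tool_rot: [0.707, 0.707, -0.0, -0.0]
force: [0.3, -0.4, -3.6]
finger_gap: 0.391
gripper_force: 50.1
[ 0.2922414  -0.42756073 -3.56546278] [0.49517935 0.19248314 0.19507562]
```

View pics/l1.png

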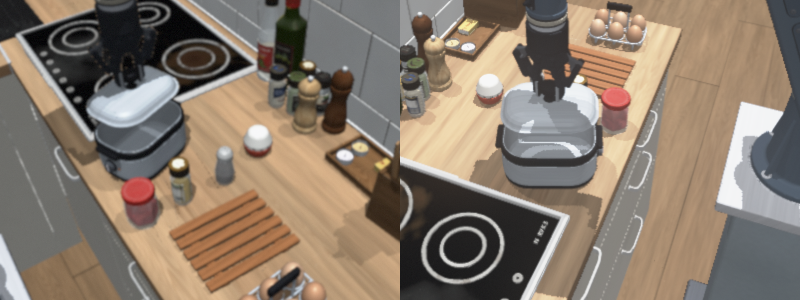

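The picture shows the lid hanging level over the open cooker, and the mouth is visible. Next I carry it to the trivet and turn it.

```bash
python3 -m crank '-.3 .05 0 0 0 0;-.5 .05 0 0 0 0;-.6 .05 0 0 0 0;-.6 .05 0 0 0 0;-.6 .05 0 0 0 0' >/dev/null
python3 -m crank '-.6 .05 0 0 0 0;-.6 .05 0 0 0 0;-.6 .05 0 0 0 0;-.6 .05 0 0 0 0;-.6 .05 0 0 0 0'
python3 -m crank '-.6 .05 0 0 0 0;-.6 .05 0 0 0 0;-.5 .05 0 0 0 0;-.3 .05 0 0 0 0;-.2125 .05 0 0 0 0'
python3 -m crank '0 0 0 0 0 .03;0 0 0 0 0 .07;0 0 0 0 0 .07;0 0 0 0 0 .06;0 0 0 0 0 .032'
python3 -m crank '0 0 .3 0 0 0;0 0 .4 0 0 0;0 0 .3 0 0 0;0 0 .2 0 0 0;0 0 0 0 0 0'
cat > l.py <<'E'
from h import *
st=telemetry.sense();t=st['tcp_pos'];print(t,st['tool_rot'])
for n in('scene','side'):
    s=snapshot(n);cv2.imwrite(f'pics/{n}2.png',s['image'][:,:,::-1]);P=cloud(s);I=s['image'].astype(int)
    z0=t[2]+.0187-.059
    m=(P[...,2]>z0+.007)&(P[...,2]<z0+.03)&(np.hypot(P[...,0]-t[0],P[...,1]-t[1])<.12)
    print('lid',n,cv2.minAreaRect((P[m][:,:2]*1000).astype(np.float32)),m.sum(),'z0',z0)
    m=(I[...,0]-I[...,2]>50)&(P[...,2]>.009)&(P[...,2]<.02)&(P[...,1]<-.03)&(P[...,1]>-.21)&(P[...,0]<.65)&(P[...,0]>.4)
    print('triv',cv2.minAreaRect((P[m][:,:2]*1000).astype(np.float32)))
E
python3 l.py
```

```text
t: 5.3
tcp_pos: [0.5152, -0.0333, 0.1951]
tool_rot: [0.707, 0.707, -0.0, -0.0]
force: [-0.6, 0.3, -3.5]
finger_gap: 0.391
gripper_force: 50.1
t: 5.8
tcp_pos: [0.5253, -0.1213, 0.1951]
tool_rot: [0.708, 0.707, -0.0, -0.0]
force: [-0.5, 0.0, -3.9]
finger_gap: 0.396
gripper_force: 50.1
t: 6.3
tcp_pos: [0.5252, -0.1194, 0.1951]
tool_rot: [0.837, 0.547, -0.0, -0.0]
force: [0.4, 0.1, -3.8]
finger_gap: 0.393
gripper_force: 50.1
t: 6.8
tcp_pos: [0.5245, -0.1195, 0.1457]
tool_rot: [0.837, 0.548, -0.001, -0.001]
force: [0.3, -0.3, -3.6]
finger_gap: 0.392
gripper_force: 50.1
[ 0.52448316 -0.11948037  0.14568112] [ 0.83653832  0.54790558 -0.00094214 -0.00149477]
lid scene ((522.2922973632812, -119.83003234863281), (142.39137268066406, 189.5813446044922), 86.55097198486328) 2422 z0 0.10538112409265363
triv ((524.9464111328125, -120.36268615722656), (159.2810516357422, 201.27613830566406), 88.8169937133789)
lid side ((520.9725952148438, -110.13761901855469), (191.71397399902344, 131.3843994140625), 6.564387321472168) 1150 z0 0.10538112409265363
triv ((524.3497924804688, -119.83577728271484), (162.52145385742188, 201.72000122070312), 89.12086486816406)
```

```bash
python3 -m crank '0 0 .3 0 0 0;0 0 .5 0 0 0;0 0 .5 0 0 0;0 0 .4 0 0 0;0 0 .3 0 0 0'
python3 -m crank '0 0 .12 0 0 0;0 0 .05 0 0 0;0 0 .04 0 0 0;0 0 .04 0 0 0;0 0 .02 0 0 0'
```

```text
t: 7.4
tcp_pos: [0.5254, -0.12, 0.0662]
tool_rot: [0.837, 0.548, -0.0, -0.0]
force: [-0.2, -0.8, -3.5]
finger_gap: 0.389
gripper_force: 50.3
t: 7.9
tcp_pos: [0.5258, -0.1201, 0.0569]
tool_rot: [0.837, 0.548, 0.0, 0.0]
force: [0.3, 1.0, -3.9]
finger_gap: 0.39
gripper_force: 50.2
```

```bash
python3 -m crank '0 0 .03 0 0 0;0 0 .03 0 0 0;0 0 .02 0 0 0;0 0 .02 0 0 0;0 0 0 0 0 0'
```

```text
t: 8.4
tcp_pos: [0.5254, -0.12, 0.0525]
tool_rot: [0.837, 0.548, -0.0, -0.0]
force: [-0.8, -0.2, -3.6]
finger_gap: 0.395
gripper_force: 50.2
```

```bash
python3 -m crank '0 0 .02 0 0 0;0 0 .02 0 0 0;0 0 0 0 0 0;0 0 0 0 0 0;0 0 0 0 0 0'
```

```text
t: 8.9
tcp_pos: [0.5253, -0.1199, 0.0523]
tool_rot: [0.837, 0.548, 0.0, 0.0]
force: [-3.3, 0.4, 8.0]
finger_gap: 0.389
gripper_force: 51.1
```

```bash
python3 -m crank '0 0 0 0 0 0;0 0 0 0 0 0;0 0 0 0 0 0;0 0 0 0 0 0;0 0 0 0 0 0' 1
python3 -m crank '0 0 -.2 0 0 0;0 0 -.4 0 0 0;0 0 -.6 0 0 0;0 0 -.6 0 0 0;0 0 -.6 0 0 0'
python3 -m crank '0 0 -.1 0 0 .07;0 0 0 0 0 .08;0 0 0 0 0 .08;0 0 0 0 0 .08;0 0 0 0 0 .08' >/dev/null
python3 -m crank '0 0 0 0 0 .08;0 0 0 0 0 .08;0 0 0 0 0 .08;0 0 0 0 0 .041;0 0 0 0 0 0'
python3 -m crank '-.2 .5 0 0 0 0;-.2 .9 0 0 0 0;-.2 1 0 0 0 0;-.2 .8 0 0 0 0;-.2 .6 0 0 0 0'>/dev/null
python3 -m crank '-.016 .3 0 0 0 0;0 .067 0 0 0 0;0 0 0 0 0 0;0 0 0 0 0 0;0 0 0 0 0 0'
python3 - <<'E'
from h import *
from scipy.spatial.transform import Rotation as R
st=telemetry.sense();Rt=R.from_quat(st['tool_rot']).as_matrix();print(st['tcp_pos'],np.degrees(np.arctan2(Rt[1,1],Rt[0,1])),st['q'])
for n in('scene','side','wrist'):
    s=snapshot(n);cv2.imwrite(f'pics/{n}3.png',s['image'][:,:,::-1]);P=cloud(s);I=s['image'].astype(int);np.savez(n+'3.npz',P=P,im=s['image'])
    m=(I.max(2)<80)&(P[...,2]>.085)&(P[...,2]<.114)&(np.hypot(P[...,0]-.502,P[...,1]+.29)<.045)
    print('grip',n,cv2.minAreaRect((P[m][:,:2]*1000).astype(np.float32)) if m.any() else 0,m.sum())
    m=(P[...,2]>.022)&(P[...,2]<.05)&(np.hypot(P[...,0]-.525,P[...,1]+.12)<.11)&(P[...,1]>-.21)
    print('lid',n,cv2.minAreaRect((P[m][:,:2]*1000).astype(np.float32)) if m.any() else 0,m.sum())
    m=(abs(P[...,2]-.096)<.006)&(np.hypot(P[...,0]-.494,P[...,1]-.193)<.115)&(P[...,1]>.06)
    print('rim',n,cv2.minAreaRect((P[m][:,:2]*1000).astype(np.float32)) if m.any() else 0,m.sum())
E
```

```text
t: 9.4
tcp_pos: [0.5255, -0.12, 0.0508]
tool_rot: [0.837, 0.548, -0.0, -0.0]
force: [-1.0, -0.8, -0.5]
finger_gap: 0.996
gripper_force: 0.0
t: 9.9
tcp_pos: [0.5253, -0.1199, 0.1482]
tool_rot: [0.837, 0.548, -0.0, -0.0]
force: [-0.5, -0.4, -0.5]
finger_gap: 1.0
gripper_force: 0.0
t: 10.9
tcp_pos: [0.5254, -0.1199, 0.1514]
tool_rot: [0.999, 0.053, 0.0, 0.0]
force: [0.6, -1.3, -0.0]
finger_gap: 1.003
gripper_force: 0.0
t: 11.9
tcp_pos: [0.5027, -0.2885, 0.1509]
tool_rot: [0.999, 0.054, -0.0, -0.0]
force: [0.2, 0.6, 0.4]
finger_gap: 0.998
gripper_force: 0.0
[ 0.50266724 -0.28847858  0.1508878 ] -83.86516398166765 [-7.13826612e-01  5.70894263e-01  1.62351886e+00  2.56422814e-04
  9.48064917e-01  7.49746796e-01]
grip scene ((502.4976806640625, -293.09246826171875), (63.916194915771484, 11.47155475616455), 5.849732875823975) 348
lid scene ((510.9042663574219, -120.17237854003906), (142.76153564453125, 164.7564697265625), 88.85277557373047) 4138
rim scene ((492.1784362792969, 189.8065948486328), (210.69802856445312, 149.87689208984375), 21.204809188842773) 938
grip side ((503.16387939453125, -287.2931823730469), (65.1973648071289, 17.027259826660156), 5.756405830383301) 152
lid side ((522.2569580078125, -116.00688171386719), (134.89389038085938, 188.0688934326172), 88.95671081542969) 2187
rim side ((493.91546630859375, 193.25765991210938), (212.82955932617188, 152.0249786376953), 20.77069091796875) 1096
grip wrist ((507.36602783203125, -292.5234680175781), (66.57820892333984, 11.542332649230957), 4.8052449226379395) 2081
lid wrist ((525.3919067382812, -122.02751922607422), (141.6478271484375, 188.83348083496094), 87.60060119628906) 37420
rim wrist 0 0
```

View pics/wrist3.png

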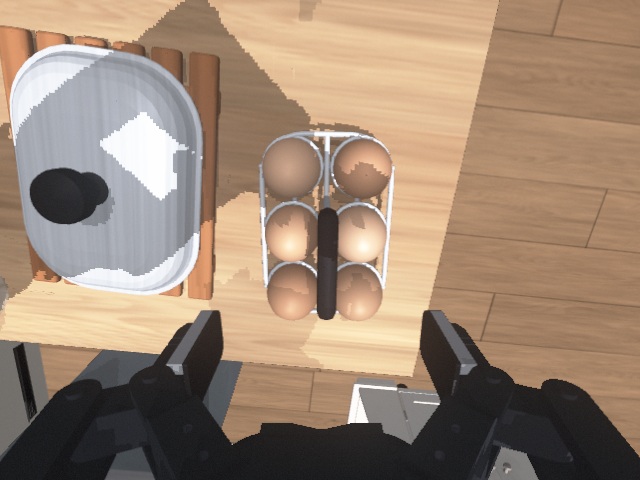

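View pics/scene3.png

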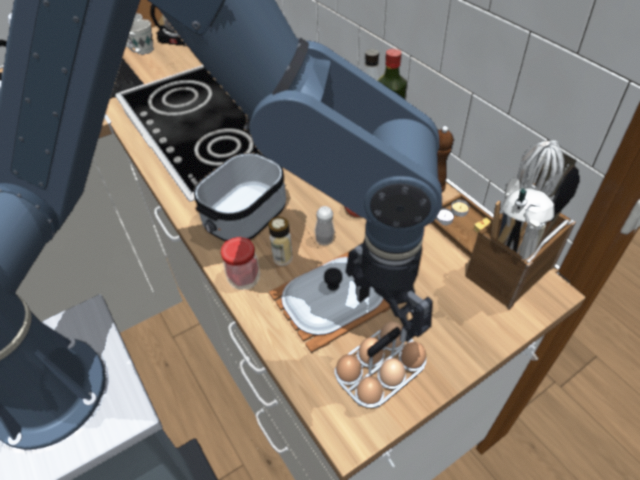

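The wrist view shows the lid on the trivet, knob up, and the grip at (327,262), about 2 mm off the finger mid-line at column 321. The scene view confirms the lid is within the trivet and the jars and cooker are in place.

```bash
python3 -m crank '.035 .05 .3 0 0 0;0 0 .5 0 0 0;0 0 .45 0 0 0;0 0 .35 0 0 0;0 0 .17 0 0 0'
python3 -m crank '0 0 0 0 0 0;0 0 0 0 0 0;0 0 0 0 0 0;0 0 0 0 0 0;0 0 0 0 0 0'
python3 -m crank '0 0 0 0 0 0;0 0 0 0 0 0;0 0 0 0 0 0;0 0 0 0 0 0;0 0 0 0 0 0' -1 60
python3 -m crank '0 0 0 0 0 0;0 0 0 0 0 0;0 0 0 0 0 0;0 0 0 0 0 0;0 0 0 0 0 0'
```

```text
t: 12.55
tcp_pos: [0.5034, -0.2912, 0.0781]
tool_rot: [0.999, 0.053, -0.001, -0.001]
force: [0.4, -1.2, -0.2]
finger_gap: 0.997
gripper_force: 0.0
t: 13.05
tcp_pos: [0.5045, -0.2921, 0.0808]
tool_rot: [0.999, 0.053, 0.0, 0.0]
force: [-0.1, 0.8, 0.1]
finger_gap: 1.002
gripper_force: 0.0
t: 13.55
tcp_pos: [0.5042, -0.2919, 0.0801]
tool_rot: [0.999, 0.053, -0.0, 0.0]
force: [0.5, -0.5, -0.5]
finger_gap: 0.144
gripper_force: 1.6
t: 14.05
tcp_pos: [0.5042, -0.292, 0.0802]
tool_rot: [0.999, 0.053, 0.0, 0.0]
force: [-0.1, -0.1, 1.2]
finger_gap: 0.132
gripper_force: 59.8
```

```bash
python3 -m crank '0 0 -.05 0 0 0;0 0 -.1 0 0 0;0 0 -.2 0 0 0;0 0 -.3 0 0 0;0 0 -.4 0 0 0'
python3 -m crank '0 0 -.4 0 0 0;0 0 -.4 0 0 0;0 0 -.4 0 0 0;0 0 -.4 0 0 0;0 0 -.4 0 0 0'
python3 -m crank '0 0 -.4 0 0 0;0 0 -.3 0 0 0;0 0 -.2 0 0 0;0 0 -.1 0 0 0;0 0 0 0 0 0'
python3 - <<'E'
from h import *
st=telemetry.sense();t=st['tcp_pos'];print(t,st['force'],st['ft_torque'])
for n in('scene','side'):
    s=snapshot(n);cv2.imwrite(f'pics/{n}4.png',s['image'][:,:,::-1]);P=cloud(s);I=s['image'].astype(int);np.savez(n+'4.npz',P=P,im=s['image'])
    m=(I[...,0]-I[...,2]>35)&(P[...,2]>t[2]-.075)&(P[...,2]<t[2]-.01)&(np.hypot(P[...,0]-t[0],P[...,1]-t[1])<.1)
    print('eggs',n,cv2.minAreaRect((P[m][:,:2]*1000).astype(np.float32)),m.sum(),np.nanpercentile(P[m][:,2],[1,99]))
    m=(abs(P[...,2]-.096)<.006)&(np.hypot(P[...,0]-.494,P[...,1]-.193)<.115)&(P[...,1]>.06)
    print('rim',n,cv2.minAreaRect((P[m][:,:2]*1000).astype(np.float32)) if m.any() else 0,m.sum())
    m=(abs(P[...,2]-.102)<.006)&(np.hypot(P[...,0]-.494,P[...,1]-.193)<.115)&(P[...,1]>.06)
    print('above rim', m.sum())
E
```

```text
t: 14.55
tcp_pos: [0.5037, -0.2914, 0.1225]
tool_rot: [0.999, 0.053, -0.001, -0.001]
force: [0.8, -0.5, -5.6]
finger_gap: 0.131
gripper_force: 59.0
t: 15.05
tcp_pos: [0.504, -0.2916, 0.2037]
tool_rot: [0.999, 0.053, 0.0, 0.0]
force: [0.1, 0.1, -4.8]
finger_gap: 0.133
gripper_force: 59.1
t: 15.55
tcp_pos: [0.5042, -0.2918, 0.2425]
tool_rot: [0.999, 0.053, 0.0, 0.0]
force: [-1.1, 0.3, -3.9]
finger_gap: 0.125
gripper_force: 59.2
[ 0.50420486 -0.2918267   0.24247873] [-1.08995649  0.27858714 -3.91937831] [-0.00587738  0.00084278  0.0015596 ]
eggs scene ((502.4587097167969, -295.61285400390625), (138.4642333984375, 88.3007583618164), 5.7944817543029785) 3177 [0.19309163 0.22787566]
rim scene ((492.917236328125, 189.788330078125), (213.72750854492188, 151.47052001953125), 23.00438117980957) 973
above rim 266
eggs side ((504.2602844238281, -285.9061279296875), (145.6282501220703, 90.4304428100586), 5.46314001083374) 1151 [0.19010547 0.22784191]
rim side ((494.4462890625, 192.5780792236328), (212.98590087890625, 150.3509521484375), 20.408002853393555) 1094
above rim 252
```

View pics/side4.png

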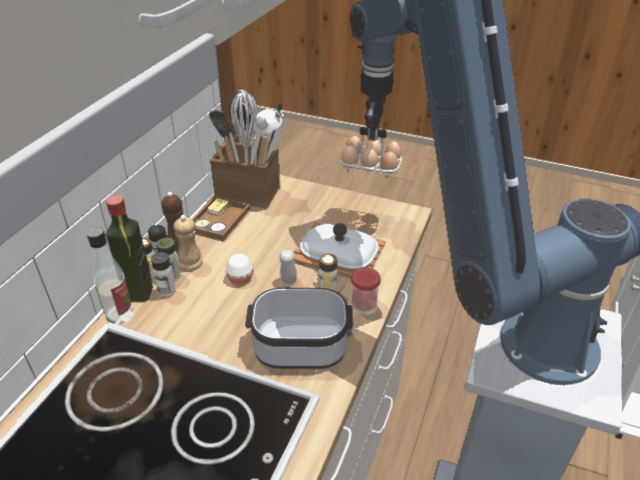

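The side view shows the rack hanging level with its eggs around (370,155). The lid is on the trivet, the cooker mouth is open at (299,312), and the jars are undisturbed. I carry the rack to a point short of the cooker and measure its mouth from the wrist camera.

```bash
python3 -m crank '.042 -.2 0 0 0 0;.042 -.4 0 0 0 0;.042 -.6 0 0 0 0;.042 -.6 0 0 0 0;.042 -.6 0 0 0 0' >/dev/null
python3 -m crank '.042 -.6 0 0 0 0;.042 -.6 0 0 0 0;.042 -.6 0 0 0 0;.042 -.6 0 0 0 0;.042 -.6 0 0 0 0'
python3 -m crank '.042 -.6 0 0 0 0;.042 -.6 0 0 0 0;.042 -.6 0 0 0 0;.042 -.5 0 0 0 0;.042 -.3 0 0 0 0'
python3 -m crank '0 0 0 0 0 -.03;0 0 0 0 0 -.05;0 0 0 0 0 -.05;0 0 0 0 0 -.04;0 0 0 0 0 -.018'
python3 -m crank '0 0 0 0 0 0;0 0 0 0 0 0;0 0 0 0 0 0;0 0 0 0 0 0;0 0 0 0 0 0'
python3 - <<'E'
from h import *
from scipy.spatial.transform import Rotation as R
st=telemetry.sense();t=st['tcp_pos'];Rt=R.from_quat(st['tool_rot']).as_matrix();print(t,np.degrees(np.arctan2(Rt[1,0],Rt[0,0])))
s=snapshot('wrist');cv2.imwrite('pics/w5.png',s['image'][:,:,::-1]);P=cloud(s)
m=(abs(P[...,2]-.096)<.006)&(np.hypot(P[...,0]-.494,P[...,1]-.193)<.12)
print('rim',cv2.minAreaRect((P[m][:,:2]*1000).astype(np.float32)),m.sum(),np.median(P[m][:,2]))
# floor of the well: inner pixels
m=(P[...,2]<.05)&(P[...,2]>.003)&(np.hypot(P[...,0]-.494,P[...,1]-.193)<.08);print('floor',np.nanmedian(P[m],axis=0),m.sum())
for n in('scene','side'):
    s=snapshot(n);P=cloud(s);
    m=(abs(P[...,2]-.096)<.004)&(np.hypot(P[...,0]-.494,P[...,1]-.193)<.097)
    p=(P[m][:,:2]*1000).astype(np.float32);print(n,cv2.minAreaRect(p),m.sum())
    m=(P[...,2]>t[2]-.09)&(P[...,2]<t[2]-.02)&(np.hypot(P[...,0]-t[0],P[...,1]-t[1])<.1)
    print(' rack',cv2.minAreaRect((P[m][:,:2]*1000).astype(np.float32)),m.sum())
E
```

```text
t: 16.65
tcp_pos: [0.4972, -0.0728, 0.2419]
tool_rot: [0.999, 0.053, -0.0, -0.001]
force: [0.2, 0.6, -5.0]
finger_gap: 0.131
gripper_force: 59.1
t: 17.15
tcp_pos: [0.4941, 0.0317, 0.2419]
tool_rot: [0.999, 0.054, -0.001, -0.001]
force: [-1.0, -0.1, -4.4]
finger_gap: 0.126
gripper_force: 59.1
t: 17.65
tcp_pos: [0.4952, 0.0295, 0.242]
tool_rot: [0.98, 0.2, -0.0, -0.0]
force: [-0.0, 0.4, -4.6]
finger_gap: 0.134
gripper_force: 59.2
t: 18.15
tcp_pos: [0.4956, 0.029, 0.2421]
tool_rot: [0.98, 0.199, -0.0, -0.0]
force: [0.0, 0.3, -3.7]
finger_gap: 0.125
gripper_force: 59.2
[0.4956171  0.02901459 0.24210288] 22.93270202504196
rim ((497.5404052734375, 189.9585723876953), (210.8225860595703, 148.1912078857422), 21.35024642944336) 9194 0.09559784098849924
floor [0.492817   0.21005807 0.00815372] 17907
scene ((488.1134948730469, 195.8331298828125), (183.80587768554688, 145.61485290527344), 14.705037117004395) 344
 rack ((494.2493591308594, 28.319801330566406), (153.4306640625, 103.08071899414062), 21.858661651611328) 2900
side ((494.47161865234375, 192.53170776367188), (192.78077697753906, 151.020263671875), 21.252784729003906) 752
 rack ((495.0501708984375, 29.25782012939453), (151.62582397460938, 108.05255126953125), 22.811962127685547) 2096
```

View pics/w5.png

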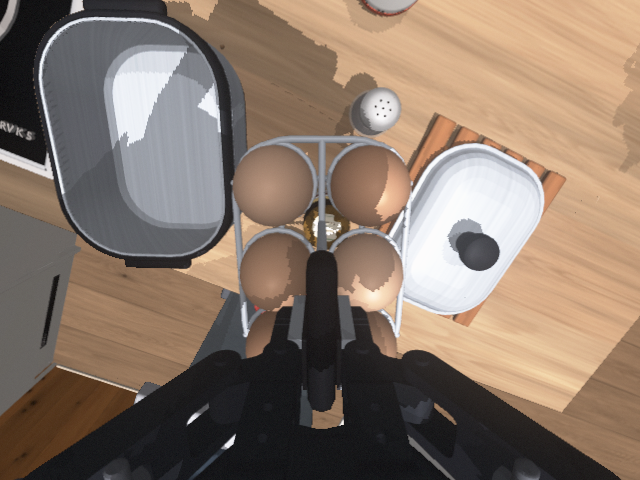

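The wrist view shows the cooker mouth at about (140,140) and the rack upright with the salt shaker at (378,110). I refine the cooker's yaw from its straight long sides and the centre from both views.

```bash
cat > f.py <<'E'
from h import *
def fit(P,n):
    c=np.array([494.5,191.5]);a=np.radians(21.5);Rm=np.array([[np.cos(a),-np.sin(a)],[np.sin(a),np.cos(a)]])
    m=abs(P[...,2]-.0955)<.005;q=(P[m][:,:2]*1000-c)@Rm
    sl=[];off=[]
    for sg in(1,-1):
        k=(abs(q[:,0])<45)&(abs(sg*q[:,1]-71)<12)
        if k.sum()<20: print(n,'few',k.sum());continue
        # outer and inner edge by bins
        b=[(x,*np.percentile(q[k&(abs(q[:,0]-x)<5),1],[5,50,95]) ) for x in range(-40,41,10) if (k&(abs(q[:,0]-x)<5)).sum()>4]
        b=np.array(b);f=[np.degrees(np.arctan(np.polyfit(b[:,0],b[:,i],1)[0])) for i in(1,2,3)]
        print(n,sg,'slopes',np.round(f,2),'edges',np.round(b[:,1:].mean(0),1),k.sum())
    e=q[abs(q[:,1])<15];e=e[abs(e[:,0])<115]; print('  ends',np.round(np.percentile(e[e[:,0]>80][:,0],[2,98]),1) if (e[:,0]>80).any() else 0,np.round(np.percentile(e[e[:,0]<-80][:,0],[2,98]),1)if (e[:,0]<-80).any() else 0)
for n in('wrist','scene','side'): fit(cloud(snapshot(n)),n)
for n in('scene4','side4'): fit(np.load(n+'.npz')['P'],n)
E
python3 f.py
```

```text
wrist 1 slopes [-0.71 -0.57 -0.5 ] edges [63.3 65.2 69.7] 1463
wrist -1 slopes [-0.45 -0.34 -0.3 ] edges [-76.2 -73.2 -69.2] 1234
  ends [ 92.2 106.1] [-100.8  -87. ]
scene 1 slopes [1.42 1.48 0.6 ] edges [64.4 67.2 71.5] 137
scene few 1
  ends 0 [-104.8  -90.9]
side 1 slopes [0.56 0.13 0.08] edges [67.4 71.5 74.3] 194
side -1 slopes [0.7  0.15 0.17] edges [-72.1 -68.5 -64.9] 140
  ends [ 90.  104.8] [-104.5  -90. ]
scene4 1 slopes [1.25 1.27 1.43] edges [64.7 67.  71.2] 135
scene4 -1 slopes [-0.03 -0.61 -0.71] edges [-75.1 -72.4 -67.3] 163
  ends [ 88.4 101.3] [-104.1  -90.1]
side4 1 slopes [ 1.01 -0.17 -0.26] edges [67.1 71.6 74.5] 189
side4 -1 slopes [-0.09 -0.18  0.19] edges [-71.5 -68.1 -64.9] 153
  ends [ 90.4 102.6] [-104.4  -89.8]
```

```bash
python3 -m crank '0 0 0 0 0 .012;0 0 0 0 0 0;.08 -.2 0 0 0 0;.16 -.4 0 0 0 0;.2 -.5 0 0 0 0' >/dev/null
python3 -m crank '.2 -.5 0 0 0 0;.2 -.5 0 0 0 0;.2 -.5 0 0 0 0;.2 -.5 0 0 0 0;.14 -.35 0 0 0 0'
python3 -m crank '.08 -.2 0 0 0 0;.043 -.108 0 0 0 0;0 0 0 0 0 0;0 0 0 0 0 0;0 0 0 0 0 0'
cat > g.py <<'E'
from h import *
from scipy.spatial.transform import Rotation as R
st=telemetry.sense();t=st['tcp_pos'];Rt=R.from_quat(st['tool_rot']).as_matrix();print(t,np.degrees(np.arctan2(Rt[1,0],Rt[0,0])),st['force'])
for n in('scene','side','wrist'):
    s=snapshot(n);P=cloud(s);cv2.imwrite(f'pics/{n}6.png',s['image'][:,:,::-1])
    m=(P[...,2]>t[2]-.085)&(P[...,2]<t[2]-.02)&(np.hypot(P[...,0]-t[0],P[...,1]-t[1])<.1)
    print(n,'rack',cv2.minAreaRect((P[m][:,:2]*1000).astype(np.float32)),np.nanmin(P[m][:,2]))
    m=(abs(P[...,2]-.096)<.006)&(np.hypot(P[...,0]-.494,P[...,1]-.193)<.12)&(P[...,1]>.07)
    print('  rim',cv2.minAreaRect((P[m][:,:2]*1000).astype(np.float32)),m.sum())
a=cv2.imread('pics/scene6.png')[60:360,100:500];b=cv2.imread('pics/side6.png')[180:480,150:550];cv2.imwrite('pics/c6.png',np.hstack([a,b]))
E
python3 g.py
```

```text
t: 19.45
tcp_pos: [0.4951, 0.1796, 0.2421]
tool_rot: [0.982, 0.19, -0.0, -0.0]
force: [0.5, 0.8, -4.1]
finger_gap: 0.13
gripper_force: 59.1
t: 19.95
tcp_pos: [0.4955, 0.1902, 0.2421]
tool_rot: [0.982, 0.189, -0.0, 0.0]
force: [0.1, 0.6, -4.2]
finger_gap: 0.126
gripper_force: 59.1
[0.4954909  0.19022369 0.24209406] 21.81875037190818 [ 0.06662224  0.58679516 -4.19929987]
scene rack ((490.9472351074219, 188.85643005371094), (145.44679260253906, 105.20516204833984), 20.5883731842041) 0.16209955601171092
  rim ((493.9166259765625, 188.68991088867188), (212.42654418945312, 149.02462768554688), 19.15186882019043) 798
side rack ((494.5525207519531, 191.05032348632812), (152.18020629882812, 106.27835845947266), 22.385408401489258) 0.1635009169393949
  rim ((494.29364013671875, 192.90301513671875), (212.391845703125, 148.6893310546875), 22.364953994750977) 823
wrist rack ((508.3429260253906, 194.0843963623047), (129.13525390625, 104.43057250976562), 21.352346420288086) 0.1640767467829474
  rim ((536.322998046875, 205.04248046875), (130.6736297607422, 147.03192138671875), 21.656156539916992) 3231
```

View pics/c6.png

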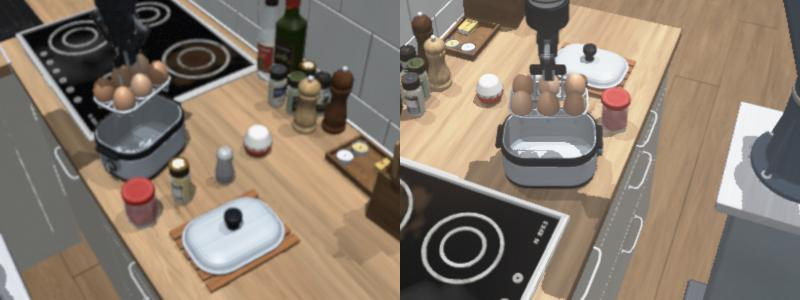

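The picture shows the rack level and centred over the open cooker, with the lid on the trivet and the jars standing. I descend to the 20 mm clearance.

```bash
python3 -m crank '.008 -.02 .15 0 0 0;0 0 .25 0 0 0;0 0 .25 0 0 0;0 0 .2 0 0 0;0 0 .15 0 0 0'
python3 -m crank '0 0 .1 0 0 0;0 0 .05 0 0 0;0 0 0 0 0 0;0 0 0 0 0 0;0 0 0 0 0 0'
python3 -m crank '0 0 0 0 0 0;0 0 0 0 0 0;0 0 0 0 0 0;0 0 0 0 0 0;0 0 0 0 0 0'
python3 g.py
```

```text
t: 20.6
tcp_pos: [0.4948, 0.1917, 0.2007]
tool_rot: [0.982, 0.19, -0.001, -0.0]
force: [0.1, 0.5, -3.7]
finger_gap: 0.131
gripper_force: 59.2
t: 21.1
tcp_pos: [0.4957, 0.1919, 0.1965]
tool_rot: [0.982, 0.19, 0.0, 0.0]
force: [1.1, -0.7, -4.9]
finger_gap: 0.127
gripper_force: 59.2
t: 21.6
tcp_pos: [0.4954, 0.1918, 0.1961]
tool_rot: [0.982, 0.19, -0.0, -0.0]
force: [-0.1, -0.4, -5.3]
finger_gap: 0.128
gripper_force: 59.2
[0.4954006  0.19179429 0.19611032] 21.868387738583902 [-0.07691138 -0.43418288 -5.25801261]
scene rack ((493.3414001464844, 189.84423828125), (151.3256072998047, 104.05311584472656), 19.614564895629883) 0.11555746544362804
  rim ((491.6578369140625, 164.7928466796875), (134.19097900390625, 204.69979858398438), 84.16092681884766) 659
side rack ((494.445556640625, 193.407958984375), (151.20526123046875, 105.53667449951172), 21.676538467407227) 0.11649400536803702
  rim ((493.5382080078125, 194.82046508789062), (212.2838592529297, 147.88185119628906), 19.478700637817383) 796
wrist rack ((508.68585205078125, 195.75076293945312), (128.05654907226562, 104.26335906982422), 21.69993782043457) 0.1171291566745698
  rim ((513.2837524414062, 196.2159423828125), (178.93104553222656, 147.9800262451172), 21.040367126464844) 7366
```

View pics/c6.png

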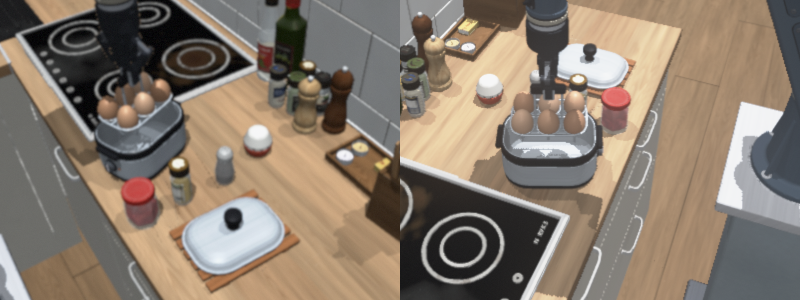

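The rack's underside measures 0.116 m, which is 20 mm above the rim. It is centred within about 2 mm, its yaw is within about 0.5° of the cooker's, and everything else stands undisturbed. I am handing the job in.

```bash
python3 -c "from station import manip;print(manip.sign_off())"
```

```text
the job is handed in; nothing more can be done
None
```

The job is handed in: the lid is on the trivet, knob up, and the gripper is holding the rack still about 20 mm above the cooker's rim, centred to about 2 mm and turned to match the oval within about 0.5°, by my camera measurements.

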